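Load the round work stand past the track's pawl at a wire-bonding bench

TASK

Load the bonder's track with the round-headed work stand: set it upright on the bench in the flared mouth of the track and slide it along between the rails, past the sprung pawl, right up to the end stop, so that the pawl clicks shut behind it; then let go of it. Leave the square-headed stand where it stands.

Things in the scene. Friction and masses are not known exactly. Their poses are not given: they have to be found in the camera images.
- round_stand: Stand to load, loose, 0.35 kg, 76 mm tall: round steel foot 50 mm wide, 18 high; stem 18 mm wide up to 46; then a round black head 34 mm wide, 46 to 76 mm high, with a brass top. Origin: centre of the foot's underside, z up; yaw is free. Grip the head from above, at about 60 mm height, and slide the stand while held; pushed high up without a grip it may tip.
- track: Fixed dark steel track, origin on the bench top amid the channel, level with the pawl's pivot; x along the push, y left. Rails 24 mm high, 66 apart, no floor: the foot slides on the bench. Straight from x=-50 mm; mouth 85 wide at -70, 112 at -100. Stop face at +105: a stand that is home has its axis at x=+80, y=0. Lips 24-28 mm high over x=62-105 leave a 34 mm slot for the stem. Top 30 mm.
- pawl (a joint): Sprung brass arm, 46 mm long, its top at 20 mm, on an upright pin on the left rail (track x=0, y=+38 mm). At 0 rad it is shut: it slants across the channel, 60 degrees to it, tip near the centre line at x=+21. A stand pushed from the mouth swings it open, up to 1.05 (flat along the rail), with about 1 N; it springs back to 0 once the stand's axis is past about x=+64, and bars the way back.
- square_stand: Bystander, to be left where it is: same foot, stem, height and materials as the stand to load, but its head is square, 34 by 34 mm. Origin: centre of the foot's underside. The two stands and a low whitish dish (84 mm wide, 16 high) share three places, in any order, at least 100 mm apart from centre to centre.
Things that resemble listed ones, but are neither listed nor needed, are in the scene too. What is shaped like the round_stand but blue or orange is not meant.

How it is judged:
On the way, in this order (a step that is already met when the one before it is completed fails the run):
1. the round stand is upright on the bench in the mouth of the track, before the pawl (x of round_stand in the frame of track between -0.13 and 0 m and y of round_stand in the frame of track between -0.03 and 0.03 m and height (world z) of round_stand below 0.012 m and angle between round_stand's own z axis and vertical below 0.25 rad), for 0.1 s.
2. the stand, its foot down between the rails, pushes the pawl open (value of joint pawl above 0.6 rad and height (world z) of round_stand below 0.012 m and x of round_stand in the frame of track between 0 and 0.07 m), for 0.05 s.
At the end, for the whole second after the job is handed in: The round-headed stand is upright on the bench at the end stop of the track (within 18 mm of touching it), at rest, with the pawl shut behind it (within 0.15 rad of shut); the square-headed stand is within 30 mm of where it began (x of round_stand in the frame of track between 0.062 and 0.09 m and y of round_stand in the frame of track between -0.015 and 0.015 m and height (world z) of round_stand below 0.006 m and angle between round_stand's own z axis and vertical below 0.15 rad and value of joint pawl below 0.15 rad and linear speed of round_stand below 0.02 m/s and distance of square_stand from where it was at the start of the episode below 0.03 m).
It fails at once if the square-headed stand is knocked over or moved more than 30 mm (distance of square_stand from where it was at the start of the episode above 0.03 m or angle between square_stand's own z axis and vertical above 0.4 rad).
It also fails if it takes over 38 s, if anything falls off the work surface, if the arm or the gripper's body presses on something with over 40 N, if the wrist force passes 120 N, or if a joint passes its speed limit or range.

ROBOT

A 7-joint arm with a two-finger parallel gripper is mounted at the origin on the work surface. World frame = base frame: x ahead of the robot, y to its left, z up, the work surface at z = 0. Lengths are in m, angles in rad, forces in N, time in s.
With the tool pointing down it reaches from about 0.4 to 0.75 m from the base axis. Payload 19.5 kg.
Tool frame: the origin (TCP) lies midway between the tips of the shut fingers; the grasp point (between the pads) lies 19 mm behind it; z points along the fingers, y is the direction in which the jaws open and shut (so a half turn about z gives the same grasp; the last joint's range is limited). The gripper opens to 85 mm and grips with 20 to 120 N. Pads are 22 mm wide; open, the fingers measure 114 mm over their backs; the gripper's body (76 mm by 85 mm) begins 54 mm behind the grasp point. The pads swing forward as they close: fully open they stand 13 mm farther back than shut.
Start: joints at [-1.297, 0.707, -0.028, 1.485, 0.022, 0.951, -0.075], TCP at [0.179, 0.547, 0.231] pointing down, gripper open.
Joint ranges: [-2.71, 2.71], [-0.32, 2.16], [-1.57, 1.52], [0, 2.45], [-1.46, 4.6], [0, 2.02], [-2.83, 2.83]. Speed limits (rad/s): [1.89, 1.89, 2.57, 2.57, 3.01, 3.01, 3.01].

INTERFACE

Orientations are given as [roll, pitch, yaw] about the fixed x, y, z axes, in that order (R = Rz(yaw) Ry(pitch) Rx(roll)).
In Python, from cell import ctrl, solver, viewer, workorder gives the robot as it stands. Calls block until the motion is done:
- ctrl.goto(position, orientation): joint-space move of the TCP to a pose.
- ctrl.movel(position, frame=None, vel=0.15, threshold=None): straight line of the TCP; frame=None keeps the orientation; vel is the mean speed in m/s. With threshold (N) it stops when the force on the tool has changed by that much, and returns True; else False.
- ctrl.set_joints(angles): joint-space move.
- ctrl.grip(opening): opening from 0.0 (shut) to 1.0 (fully open); the grip force is fixed at half the most; returns when the fingers have stopped.
- ctrl.dwell(seconds).
- solver.solve_ik(position, orientation): joint angles nearest the present ones, or None.
- ctrl.read_state(): the state.
- viewer.snapshot(name): name is "scene" or "top" or "wrist"; returns a dict with "frame" (420x560x3 uint8, red, green, blue), "K" (3x3 intrinsics, pixels), "T" (4x4, takes a point from camera to world coordinates); the wrist camera has in their place "tool_from_camera" (4x4, takes a point from camera to tool coordinates, whose origin is the TCP and whose axes are the flange's). Camera axes: x right, y down, z forward; pixel columns grow to the right and rows downward; lengths in m; the calibration is good to about 2 mm. A picture is of the moment at which its call begins: read the wrist's pose just before it. There is no depth.
A pose or a line that the arm cannot do raises ctrl.PlanningError and nothing moves.
- workorder.job_done(): hands the job in, once; it reports no verdict.
The state is a dict: "t": time; "joints": joint angles; "joint_vel": joint speeds; "tau": joint torques, N m; "eef_pos": TCP position; "tcp_rot": TCP orientation; "ft_force": force on the tool from outside, world axes, zero at the start; "moment": the same for the moment, N m; "gripper_width": opening from 0.0 (shut) to 1.0 (fully open).
Only numpy, scipy, OpenCV 4.12 (cv2) and the standard library are available. Lean on these libraries where they do the work, as an engineer would, in place of code of your own. Each camera call takes 0.05 s, during which the arm holds its last target.

## Working session

There is one attempt and no reset: what is moved stays moved. The work goes in short steps, each a Python script; the robot and the scene stay as the last script left them, time stands still between calls to the robot, and variables do not carry over. Pictures are saved under pics/ and viewed, and the job is handed in when it is done.

```bash
mkdir -p pics; ls
python3 - <<'E'
from cell import ctrl, solver, viewer, workorder
import cv2,pickle
d={}
for n in ("scene","top","wrist"):
    if n=="wrist": s=ctrl.read_state(); d["state"]=s
    d[n]=viewer.snapshot(n)
    cv2.imwrite(f"pics/a_{n}.png",d[n]["frame"][:,:,::-1])
pickle.dump(d,open("a.pkl","wb"))
print(s["t"],s["eef_pos"],s["tcp_rot"],s["gripper_width"])
for n in ("scene","top"): print(d[n]["K"],d[n]["T"])
print(d["wrist"]["tool_from_camera"])
E
```

```text
pics
0.1 [0.17849304 0.54636261 0.23089043] [-3.14066542e+00  2.71843057e-05  2.82584988e+00] 1.0021395161692679
[[387.89975384   0.         278.83984965]
 [  0.         387.89975384 204.78046796]
 [  0.           0.           1.        ]] [[-0.0205064   0.84005484 -0.54211378  0.91071205]
 [ 0.99972927  0.01126647 -0.02035808 -0.05127606]
 [-0.0109942  -0.54238448 -0.84005845  0.66370004]
 [ 0.          0.          0.          1.        ]]
[[452.92836103   0.         279.66871248]
 [  0.         452.92836103 206.42628026]
 [  0.           0.           1.        ]] [[-0.01165761 -0.9966452   0.08100889  0.43261063]
 [-0.99986763  0.01069899 -0.01225755 -0.04532735]
 [ 0.01134972 -0.08114106 -0.996638    1.05374054]
 [ 0.          0.          0.          1.        ]]
[[ 1.38666979e-04 -9.57131757e-01 -2.89652861e-01  7.34180164e-02]
 [ 9.99999978e-01  1.78655838e-04 -1.11617059e-04 -4.51157122e-04]
 [ 1.58580407e-04 -2.89652839e-01  9.57131761e-01 -1.43168680e-01]
 [ 0.00000000e+00  0.00000000e+00  0.00000000e+00  1.00000000e+00]]
```

View pics/a_scene.png

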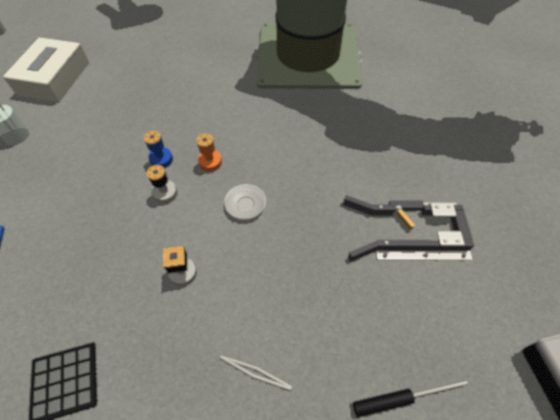

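View pics/a_top.png

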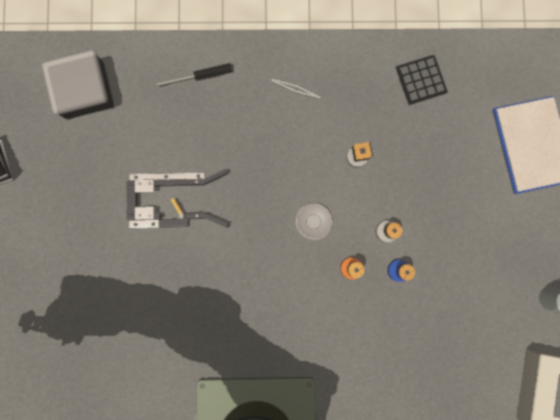

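The top view shows the track opening to the right (-y), with the pawl at (177,207). The round stand (white foot, black head) is at about (390,231), close to the orange (352,268) and blue (402,270) decoys. The square stand is at (360,153) and the dish at (314,221). Next I'll enlarge these areas.

Run:
```python
import cv2,pickle,numpy as np
d=pickle.load(open("a.pkl","rb"))
t=d["top"]["frame"][:,:,::-1]
cv2.imwrite("pics/b_track.png",cv2.resize(t[155:245,115:240],None,fx=6,fy=6,interpolation=cv2.INTER_CUBIC))
cv2.imwrite("pics/b_st.png",cv2.resize(t[190:290,325:425],None,fx=6,fy=6,interpolation=cv2.INTER_CUBIC))
s=d["scene"]["frame"][:,:,::-1]
cv2.imwrite("pics/b_sst.png",cv2.resize(s[120:300,130:280],None,fx=3.3,fy=3.3,interpolation=cv2.INTER_CUBIC))
cv2.imwrite("pics/b_str.png",cv2.resize(s[185:270,335:485],None,fx=5,fy=5,interpolation=cv2.INTER_CUBIC))
```

```text
(no output)
```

View pics/b_track.png

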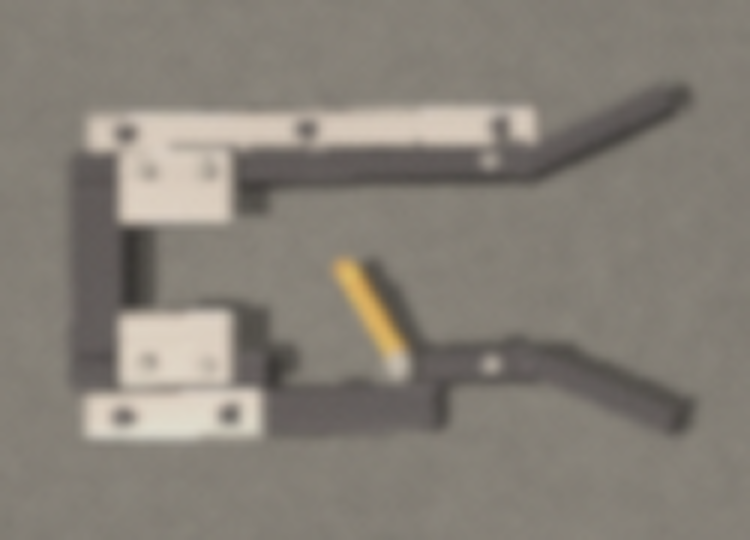

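View pics/b_st.png

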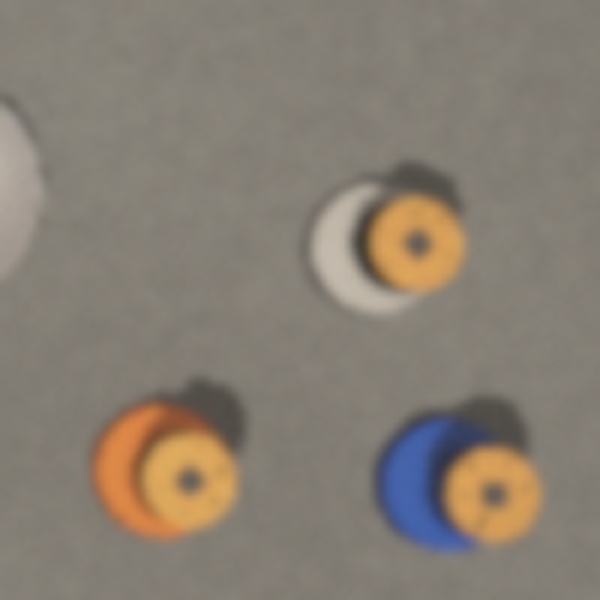

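View pics/b_sst.png

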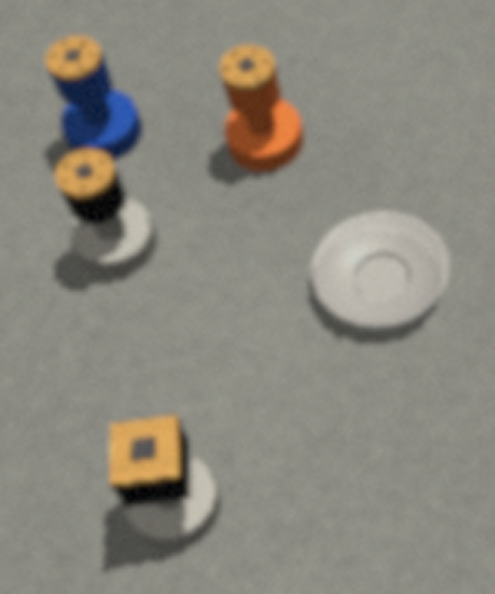

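View pics/b_str.png

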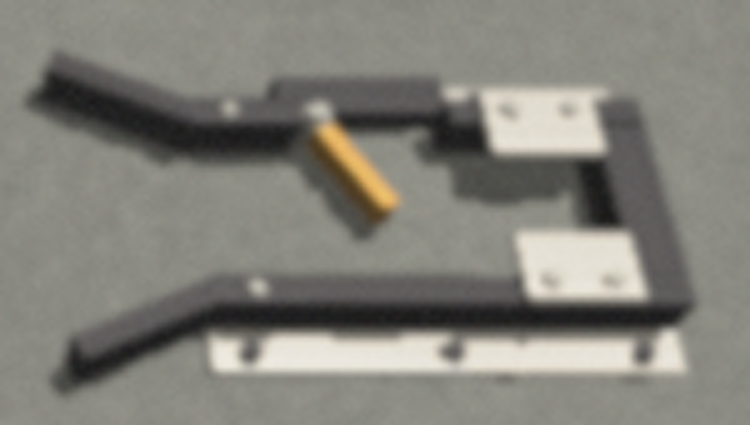

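View pics/a_wrist.png

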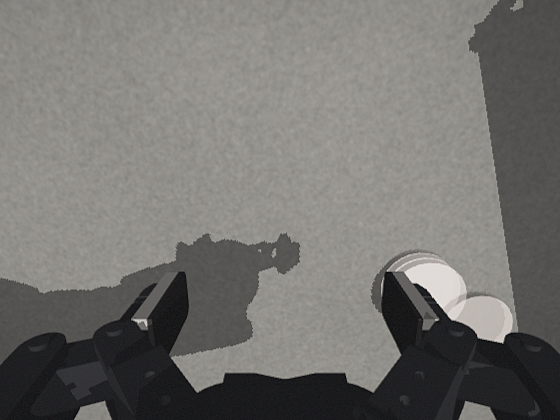

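The enlarged crops give me the head and foot centres and the track edges. I'll triangulate the stand and fit a rough track pose from both fixed cameras, then refine with the wrist camera on the way.

```bash
cat > h.py <<'E'
import numpy as np, cv2, pickle
from scipy.spatial.transform import Rotation as R
def ray(K,T,uv,z):
    d=T[:3,:3]@np.linalg.solve(K,[uv[0],uv[1],1.]); o=T[:3,3]
    return o+d*(z-o[2])/d[2]
def proj(K,T,p):
    c=T[:3,:3].T@(np.asarray(p,float)-T[:3,3]); q=K@c; return q[:2]/q[2]
def wT(s,w):
    T=np.eye(4);T[:3,:3]=R.from_euler("xyz",s["tcp_rot"]).as_matrix();T[:3,3]=s["eef_pos"]
    return T@w["tool_from_camera"]
E
python3 - <<'E'
from h import *
from scipy.optimize import least_squares
from cell import solver,ctrl
d=pickle.load(open("a.pkl","rb"))
t,s=d["top"],d["scene"]
P=lambda n,uv,z: ray(d[n]["K"],d[n]["T"],uv,z)
print("head top",P("top",(394.5,230.5),.076),"foot",P("top",(387.8,231.5),.018),"scene head",P("scene",(156.7,172.1),.076))
sq=P("top",(362,151.5),.076);print("square",sq,"blue",P("top",(407.3,272.3),.076),"orange",P("top",(356.7,270.2),.076),"dish",P("top",(314,222),.016))
ct=lambda u,v:("top",(u/6+115,v/6+155)); cs=lambda u,v:("scene",(u/5+335,v/5+185))
obs=[((-50,-33,24),ct(532,180)),((-50,33,24),ct(565,345)),((0,38,22),ct(398,362)),((21,-2,20),ct(345,262)),
((62,-17,28),ct(233,222)),((62,17,28),ct(233,310)),
((-50,-33,24),cs(220,277)),((-50,33,24),cs(195,120)),((62,-17,28),cs(515,232)),((62,17,28),cs(492,153)),((0,38,22),cs(318,110))]
def w(p,q):
    c,s_=np.cos(p[2]),np.sin(p[2]);x,y,z=np.array(q)/1000
    return [p[0]+c*x-s_*y,p[1]+s_*x+c*y,z]
f=lambda p:np.concatenate([proj(d[o[0]]["K"],d[o[0]]["T"],w(p,q))-o[1] for q,o in obs])
r=least_squares(f,[.43,.2,np.pi/2],loss="soft_l1");print(r.x,np.degrees(r.x[2]));print(r.fun.reshape(-1,2).round(1))
print(d["wrist"]["K"])
for yaw in (0,np.pi,np.pi/2):
  for pos in ((.38,-.29,.045),(.43,.1,.045),(.43,.28,.045),(.43,.2,.2)): 
    q=solver.solve_ik(pos,[np.pi,0,yaw]); print(yaw,pos,None if q is None else np.round(q,2))
E
```

```text
head top [ 0.45718005 -0.30511111  0.076     ] foot [ 0.45652467 -0.3050579   0.018     ] scene head [ 0.46008709 -0.30102178  0.076     ]
square [ 0.63094404 -0.23924658  0.076     ] blue [ 0.36722197 -0.32978219  0.076     ] orange [ 0.37303608 -0.22102776  0.076     ] dish [ 0.48026562 -0.13644501  0.016     ]
[0.53712944 0.16685944 1.58339849] 90.72205052051345
[[-0.9 -1.5]
 [-6.1 -0.2]
 [-0.1 -0.3]
 [-0.4 -0.8]
 [-0.7 -0.6]
 [-0.7 -0.4]
 [-1.6 -1.4]
 [-1.  -0.2]
 [-0.9 -1. ]
 [-0.1 -0.8]
 [-0.4  0.2]]
[[331.96064381   0.         284.6783299 ]
 [  0.         331.96064381 213.94735936]
 [  0.           0.           1.        ]]
0 (0.38, -0.29, 0.045) [ 0.51  0.91  0.14  2.   -0.46  0.26 -0.53]
0 (0.43, 0.1, 0.045) [-0.4   0.9   0.18  2.13 -0.88  0.18 -0.99]
0 (0.43, 0.28, 0.045) [-0.85  0.97  0.41  1.88 -0.82  0.46 -1.42]
0 (0.43, 0.2, 0.2) [-0.86  0.7   0.66  1.89 -0.62  0.76 -1.42]
3.141592653589793 (0.38, -0.29, 0.045) [ 0.74  0.91 -0.28  2.    0.73  0.33  1.44]
3.141592653589793 (0.43, 0.1, 0.045) [-0.25  0.89 -0.08  2.13  0.46  0.14  0.81]
3.141592653589793 (0.43, 0.28, 0.045) [-0.58  0.92 -0.11  1.88  0.26  0.36  0.68]
3.141592653589793 (0.43, 0.2, 0.2) [-0.39  0.61 -0.19  1.88  0.18  0.67  0.88]
1.5707963267948966 (0.38, -0.29, 0.045) [ 0.58  0.9   0.01  2.   -0.03  0.24  0.61]
1.5707963267948966 (0.43, 0.1, 0.045) [-0.32  0.89  0.04  2.13 -0.23  0.13 -0.07]
1.5707963267948966 (0.43, 0.28, 0.045) [-0.69  0.93  0.09  1.88 -0.2   0.34 -0.44]
1.5707963267948966 (0.43, 0.2, 0.2) [-0.62  0.62  0.2   1.89 -0.2   0.65 -0.3 ]
```

Run:
```python
from h import *
from cell import ctrl,viewer
d={}
ctrl.goto([.537,.19,.2],[np.pi,0,np.pi/2]); s=ctrl.read_state(); w=viewer.snapshot("wrist"); d["trk"]=(s,w); print(s["t"],s["eef_pos"],s["tcp_rot"])
cv2.imwrite("pics/c_trk.png",w["frame"][:,:,::-1])
ctrl.grip(.75); print(ctrl.read_state()["t"])
pickle.dump(d,open("c.pkl","wb"))
```

```text
1.9917 [0.53661646 0.19117431 0.20000127] [-3.14141032e+00 -5.23523736e-04  1.57296954e+00]
2.3917
```

View pics/c_trk.png

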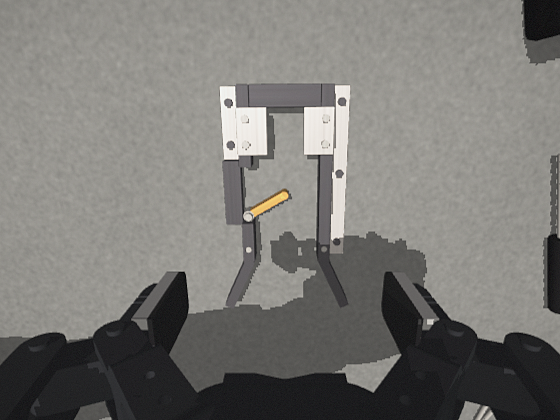

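The whole track is visible in this view: lips at (267,155) and (304,154), pawl pin at (249,217), and mouth ends near (230,303) and (345,303). I'll enlarge it for a finer fit.

Run:
```python
from h import *
f=pickle.load(open("c.pkl","rb"))["trk"][1]["frame"][:,:,::-1]
cv2.imwrite("pics/c_z1.png",cv2.resize(f[80:200,215:360],None,fx=5,fy=5,interpolation=cv2.INTER_CUBIC))
cv2.imwrite("pics/c_z2.png",cv2.resize(f[195:310,215:360],None,fx=5,fy=5,interpolation=cv2.INTER_CUBIC))
```

```text
(no output)
```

View pics/c_z1.png

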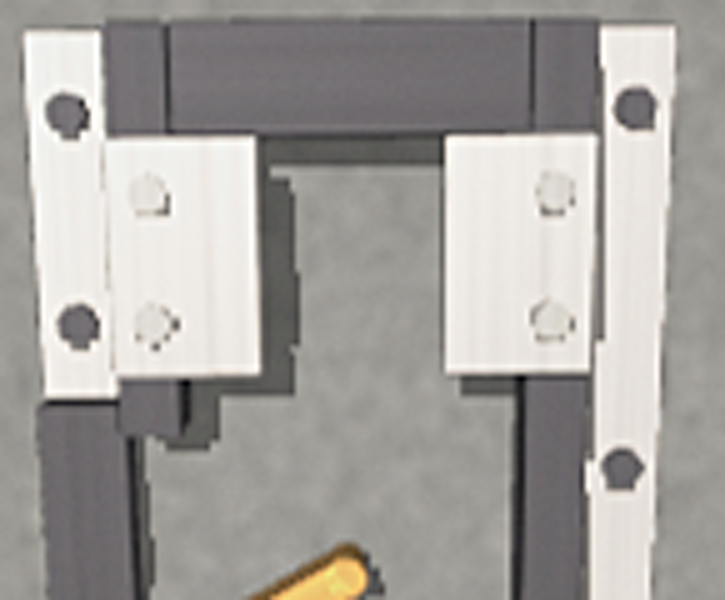

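View pics/c_z2.png

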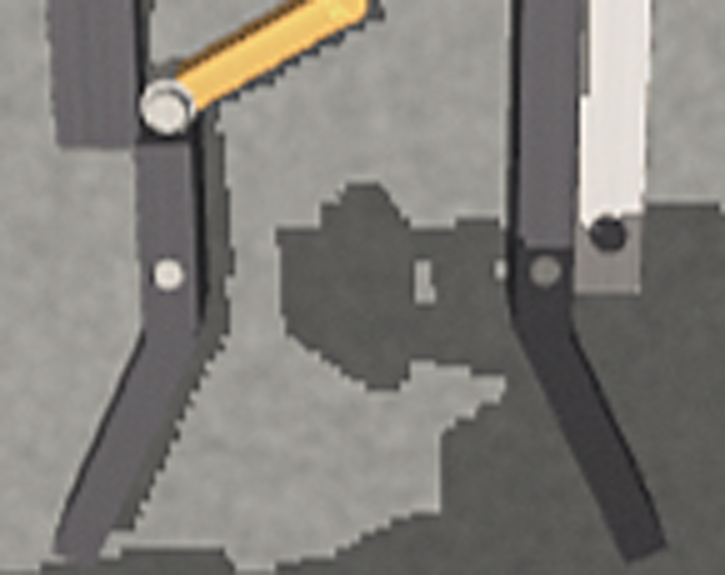

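Run:
```python
from h import *
from scipy.optimize import least_squares
s,w_=pickle.load(open("c.pkl","rb"))["trk"]; K=w_["K"]; T=wT(s,w_)
a=lambda u,v:(u/5+215,v/5+80); b=lambda u,v:(u/5+215,v/5+195)
obs=[((62,17,28),a(262,374)),((62,-17,28),a(444,374)),((105,17,28),a(257,135)),((105,-17,28),a(443,135)),((-50,33,24),b(197,325)),((-50,-33,24),b(520,322)),((0,38,22),b(167,107))]
def w(p,q):
    c,s_=np.cos(p[2]),np.sin(p[2]);x,y,z=np.array(q)/1000
    return [p[0]+c*x-s_*y,p[1]+s_*x+c*y,z]
f=lambda p:np.concatenate([proj(K,T,w(p,q))-np.array(o) for q,o in obs])
r=least_squares(f,[.537,.167,np.pi/2],loss="soft_l1");print(r.x,np.degrees(r.x[2]));print(r.fun.reshape(-1,2).round(1))
# square stand distance etc: go over round stand for a look
from cell import ctrl,viewer
ctrl.goto([.457,-.305,.17],[np.pi,0,np.pi/2]); s=ctrl.read_state(); w2=viewer.snapshot("wrist"); print(s["t"],s["eef_pos"],s["tcp_rot"],s["gripper_width"])
cv2.imwrite("pics/d.png",w2["frame"][:,:,::-1]); pickle.dump((s,w2),open("d.pkl","wb"))
```

```text
[0.53833086 0.16546704 1.58399487] 90.7562207604423
[[ 0.1 -0. ]
 [-0.2 -0.4]
 [-0.2 -0.2]
 [ 0.2 -0.6]
 [ 0.8  2. ]
 [-1.   2. ]
 [ 0.2 -0.3]]
4.2167 [ 0.45767964 -0.30407793  0.17000968] [ 3.14129329e+00 -3.57232442e-04  1.57221824e+00] 0.7503293946842111
```

View pics/d.png

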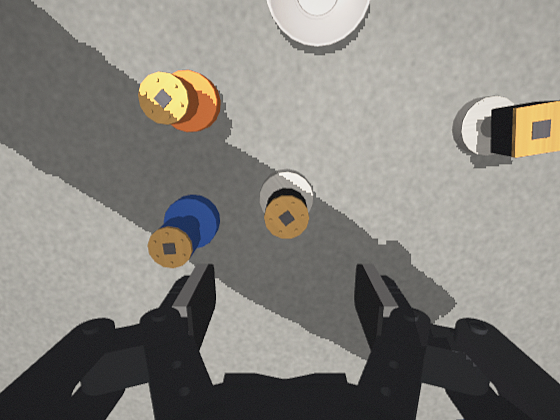

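The round stand's head is centred at (287,217), between the fingers. Blue (170,248) sits left of the left finger. I'll compute the position, then descend and grip.

Run:
```python
from h import *
from cell import ctrl,viewer
s,w=pickle.load(open("d.pkl","rb")); T=wT(s,w)
p=ray(w["K"],T,(286.7,217),.076); print("head",p,"foot",ray(w["K"],T,(287,196),.018),"blue",ray(w["K"],T,(170,248),.076))
x,y=p[:2]; x=(x+.4572)/2; y=(y-.305)/2
print(x,y)
ctrl.movel([x,y,.110],vel=.2)
hit=ctrl.movel([x,y,.044],vel=.12,threshold=12)
s=ctrl.read_state(); w=viewer.snapshot("wrist"); cv2.imwrite("pics/e0.png",w["frame"][:,:,::-1])
print(hit,s["t"],s["eef_pos"],s["ft_force"])
if not hit:
    ctrl.grip(0.0); s=ctrl.read_state(); w=viewer.snapshot("wrist"); cv2.imwrite("pics/e1.png",w["frame"][:,:,::-1])
    print(s["t"],s["eef_pos"],s["ft_force"],s["gripper_width"])
```

```text
head [ 0.45945309 -0.3049854   0.076     ] foot [ 0.46007459 -0.30299596  0.018     ] blue [ 0.36963861 -0.33013564  0.076     ]
0.4583265439690444 -0.3049927024467236
False 5.4167 [ 0.45867773 -0.30527362  0.04488306] [-0.32863526  0.41314094  0.01616721]
5.85 [ 0.4587129  -0.30515268  0.04469573] [0.63616517 1.40286909 9.48595964] 0.3809170243358926
```

View pics/e1.png

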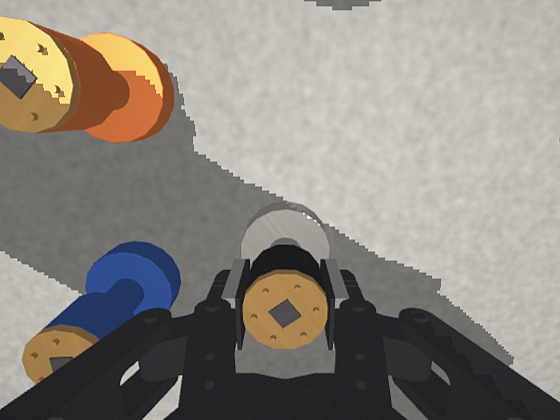

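The stand is gripped at a jaw width of about 32 mm, with the head between both pads. Next I lift it, carry it over the dish to the mouth, and lower until it touches the bench.

```bash
cat >> h.py <<'E'
TO=np.array([.5383,.1657]); TY=1.5835
def tw(x,y,z):
    c,s=np.cos(TY),np.sin(TY); return [TO[0]+c*x-s*y,TO[1]+s*x+c*y,z]
E
python3 - <<'E'
from h import *
from cell import ctrl,viewer
x,y,_=ctrl.read_state()["eef_pos"]
ctrl.movel([x,y,.097],vel=.15)
s=ctrl.read_state(); print(s["t"],s["ft_force"],s["gripper_width"])
ctrl.movel(tw(-.085,0,.097),vel=.2)
ctrl.movel(tw(-.085,0,.055),vel=.12)
s=ctrl.read_state(); w=viewer.snapshot("wrist"); cv2.imwrite("pics/f0.png",w["frame"][:,:,::-1]); print(s["t"],s["eef_pos"],s["ft_force"])
hit=ctrl.movel(tw(-.085,0,.040),vel=.04,threshold=5)
s=ctrl.read_state(); w=viewer.snapshot("wrist"); cv2.imwrite("pics/f1.png",w["frame"][:,:,::-1]); print(hit,s["t"],s["eef_pos"],s["ft_force"],s["moment"],s["gripper_width"])
t=viewer.snapshot("top"); cv2.imwrite("pics/f1t.png",cv2.resize(t["frame"][140:260,100:260,::-1],None,fx=5,fy=5))
E
```

```text
6.4 [ 0.48952458  0.39356608 -4.52112366] 0.3731814704200181
9.025 [0.53947781 0.0804507  0.05528999] [-0.74059745 -0.7589085  -2.08066984]
True 9.4083 [0.53969102 0.08078975 0.04404825] [ 0.4525658   0.38120739 -3.28055878] [-0.0214568  -0.09596714 -0.0218319 ] 0.3810047417935505
```

View pics/f1.png

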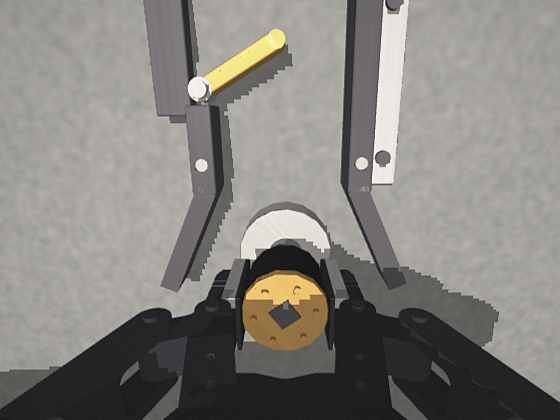

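View pics/f1t.png

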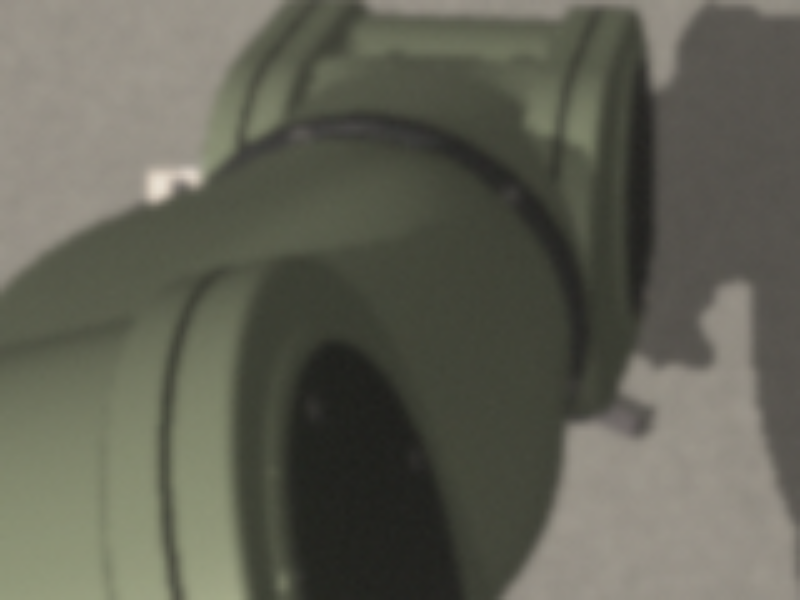

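The stand sits upright in the mouth with its foot at (286,235), centred between the rails. Contact came at TCP z=0.044, close to the 0.0447 I gripped at, so the foot is on the bench. Next I slide it in.

Run:
```python
from h import *
from cell import ctrl,viewer
ctrl.dwell(.15)
z=.0442
def rep(n,hit):
    s=ctrl.read_state(); w=viewer.snapshot("wrist"); cv2.imwrite(f"pics/{n}.png",w["frame"][:,:,::-1]); print(n,hit,s["t"],s["eef_pos"],s["ft_force"],s["gripper_width"]); 
h=ctrl.movel(tw(.035,0,z),vel=.07,threshold=15); rep("g0",h)
if not h:
    h=ctrl.movel(tw(.072,0,z),vel=.06,threshold=15); rep("g1",h)
```

```text
g0 False 11.525 [0.53796705 0.20049082 0.04423455] [ 0.73198861  0.49276372 -3.93799459] 0.3825413360146271
g1 False 12.3417 [0.537382   0.23734746 0.04415587] [-0.32638676 -0.23535341 -3.47724988] 0.38193253171306146
```

View pics/g0.png

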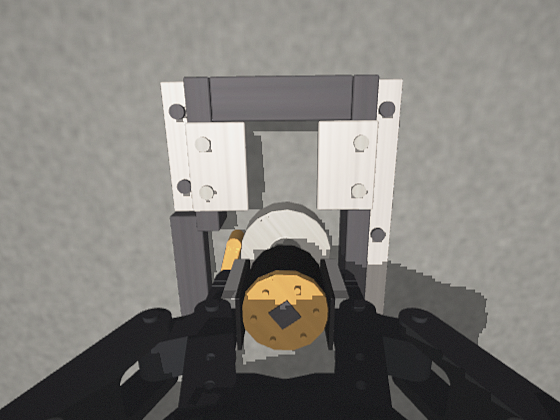

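```bash
ls pics
```

```text
a_scene.png
a_top.png
a_wrist.png
b_sst.png
b_st.png
b_str.png
b_track.png
c_trk.png
c_z1.png
c_z2.png
d.png
e0.png
e1.png
f0.png
f1.png
f1t.png
g0.png
g1.png
```

The pawl has swung open along the left rail at (235,245), and the foot is centred. Now I push gently to the stop, release, and look.

Run:
```python
from h import *
from cell import ctrl,viewer
z=.0442
def rep(n,hit):
    s=ctrl.read_state(); w=viewer.snapshot("wrist"); cv2.imwrite(f"pics/{n}.png",w["frame"][:,:,::-1]); pickle.dump((s,w),open(n+".pkl","wb")); print(n,hit,s["t"],s["eef_pos"],s["ft_force"],s["gripper_width"]); 
h=ctrl.movel(tw(.086,0,z),vel=.03,threshold=7); rep("h0",h)
x,y,_=ctrl.read_state()["eef_pos"]
ctrl.movel([x,y-.001,z],vel=.03)
ctrl.grip(.7); rep("h1",h)
x,y,_=ctrl.read_state()["eef_pos"]
ctrl.movel([x,y,.13],vel=.12)
ctrl.movel([x,y-.03,.2],vel=.2); ctrl.dwell(.2); rep("h2",0)
```

```text
h0 True 12.775 [0.53769318 0.24698138 0.04410776] [ 3.02069728 -2.59925716 -0.74979106] 0.3758321355597506
h1 True 13.45 [0.5377257  0.24593974 0.0442564 ] [ 0.38045826 -0.67710545  0.86716243] 0.6992022994967314
h2 0 15.1 [0.53731836 0.216092   0.19914843] [-0.49606185 -1.14421032 -0.1136646 ] 0.698966285016004
```

View pics/h2.png

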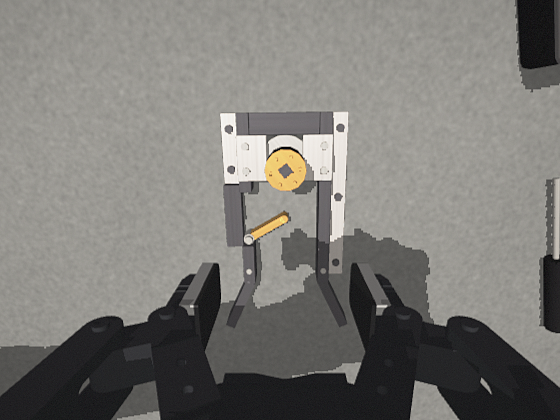

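The stand is at the stop, with its head at (286,170), and the pawl is shut behind it, running (249,240) to (287,217). I'll check this numerically, and check the square stand as well.

Run:
```python
from h import *
from cell import ctrl,viewer
s,w=pickle.load(open("h2.pkl","rb")); T=wT(s,w);K=w["K"]
c,q=np.cos(TY),np.sin(TY)
def tf(p): d=p[:2]-TO; return np.array([c*d[0]+q*d[1],-q*d[0]+c*d[1]])
print("head in track",tf(ray(K,T,(286.5,170),.076)))
a,b=tf(ray(K,T,(249,240),.021)),tf(ray(K,T,(287,217),.02)); print(a,b,np.degrees(np.arctan2(*(b-a)[::-1])))
s0,w0=pickle.load(open("c.pkl","rb"))["trk"];T0=wT(s0,w0);a,b=tf(ray(w0["K"],T0,(248.5,216.4),.021)),tf(ray(w0["K"],T0,(286.5,194.5),.02)); print("start pawl",a,b,np.degrees(np.arctan2(*(b-a)[::-1])))
t=viewer.snapshot("scene"); d=pickle.load(open("a.pkl","rb"))
cv2.imwrite("pics/i_s.png",t["frame"][:,:,::-1])
df=np.abs(t["frame"].astype(int)-d["scene"]["frame"]).mean(2); print("square region diff",df[240:290,155:200].mean(),df[240:290,155:200].max())
cv2.imwrite("pics/i_z.png",cv2.resize(w["frame"][100:260,200:370,::-1],None,fx=3.5,fy=3.5,interpolation=cv2.INTER_CUBIC))
```

```text
head in track [ 0.07981405 -0.00147696]
[-0.00169925  0.03814803] [ 0.02249077 -0.00150865] -58.61739710256015
start pawl [-0.0009225   0.03820848] [ 0.02128381 -0.00061177] -60.22919506787374
square region diff 5.878222222222222 12.666666666666666
```

View pics/i_z.png

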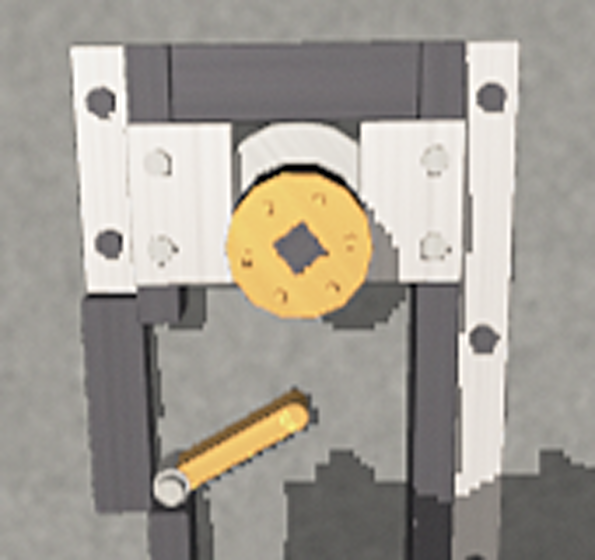

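View pics/i_s.png

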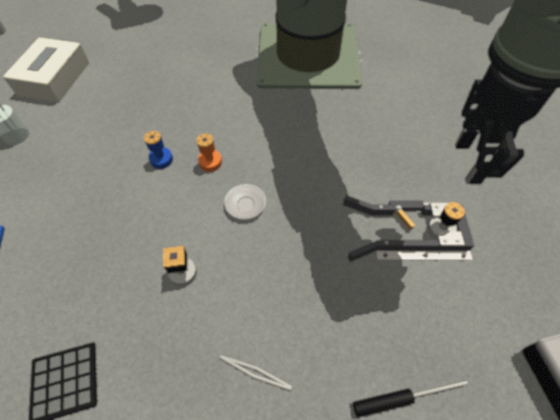

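The scene view agrees: the stand is upright at the stop, the pawl is shut, and the square stand is still at (176,262).

Run:
```python
from cell import ctrl,workorder
print(workorder.job_done(), ctrl.read_state()["t"])
```

```text
the job is handed in; nothing more can be done
the job is handed in; nothing more can be done
```

The round-headed stand is loaded in the track, up against the end stop with the pawl shut behind it, and I have handed the job in. I gripped it by the head, carried it over the dish, set it down in the mouth and slid it past the pawl. I stopped on contact with the end stop, backed off 1 mm, let go and lifted clear at about 15 s.

Last checks before handing in:
- **Stand position:** the wrist picture puts its axis at track x = 79.8 mm, y = -1.5 mm, against a home of 80 and 0. It stands upright.
- **Pawl:** it slants at 58.6° now against 60.2° at the start. That is within reading error, so it is shut.
- **Square stand:** it looks unmoved in the scene picture. Its patch differs from the first picture by a mean of about 6 and at most 13 grey levels, which I took to be lighting and noise.

No check failed. The only disagreements were 2–4 mm between cameras on where the stand stood, and about 2 px in the track fit at the mouth corners; neither affected the job.

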